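Slide the bar board out over the end of the draining shelf

TASK

Push the wooden bar board flat along the draining shelf until its end with the hanging hole sticks out about 4 cm past the short end of the shelf that the hole points to, the board square with that end, so that someone can get hold of it by the hole. Only push it: do not lift it, tip it or let it drop, and leave the wine glass, the tumbler and the steel tin standing where they are. Finish with the robot clear of everything.

Things in the scene. Friction and masses are not known exactly. Their poses are not given: they have to be found in the camera images.
- shelf: Low fixed draining shelf, a bare aluminium plate on feet, 340 mm (its x) by 480 mm (its y), flat top 60 mm above the work surface. Origin: on the work surface under its centre. Its y axis is its long axis; its -y end (to the robot's right) is the free short end over which the board is to stick out; nothing stands under it there. The shelf stands at a different place and yaw each time.
- shelf_edge (a point): The middle of the top edge of the shelf's free short end (shelf frame x 0, y -240 mm, z 60 mm).
- board: Loose flat wooden bar board, 110 mm (its x) by 160 mm (its y) by 10 mm thick, 90 to 180 g, lying on the shelf up to about 0.3 rad askew. Origin: centre of its underside, so 60 mm above the work surface. Its -y end has a 20 mm hanging hole, centre 18 mm from that end, and faces the shelf's free end, 20 to 100 mm short of it at the start; its plain +y end faces along the shelf towards the tumbler. It slides with ordinary friction and stops when no longer pushed.
- board_front (a point): The middle of the board's end with the hanging hole (board frame x 0, y -80 mm, z 5 mm). How far it lies beyond shelf_edge along the shelf's -y is the overhang.
- wineglass: Stemmed glass standing upside down on the shelf near its far long side, 68 mm wide, 151 mm tall. Origin: centre of its underside. To be left alone.
- tumbler: Greenish glass tumbler standing on the shelf at its other short end (+y), 68 mm wide, 100 mm tall. Origin: centre of its underside. To be left alone.
- tin: Open steel shaker tin standing on the work surface 130 to 150 mm (its centre) past the free end of the shelf, 84 mm wide, 120 mm tall. Origin: centre of its underside. To be left alone.
Mind the look-alikes: they are no part of the job. Leave any red look-alike of the board alone.

How it is judged:
By the outcome, as a careful person would: the job done as asked, in the order asked, and still so for the second after the job is handed in, with the robot touching nothing.
It also fails if it takes over 48 s, if anything falls off the work surface, if the arm or the gripper's body presses on something with over 40 N, if the wrist force passes 120 N, or if a joint passes its speed limit or range.

ROBOT

A 7-joint arm with a two-finger parallel gripper is mounted at the origin on the work surface. World frame = base frame: x ahead of the robot, y to its left, z up, the work surface at z = 0. Lengths are in m, angles in rad, forces in N, time in s.
With the tool pointing down it reaches from about 0.425 to 0.95 m from the base axis. Payload 4.7 kg.
Tool frame: the origin (TCP) lies on the centre line of the jaws, within the pads' length; the fingertips stand robot.nose_length ahead of it and the grasp point (between the pads) lies 8 mm behind it (robot.nose_length is the distance from the TCP to the fingertips, in m); z points along the fingers, x is the direction in which the jaws open and shut, and the axes are right-handed (so a half turn about z gives the same grasp; the last joint's range is limited). The gripper opens to 85 mm and grips with 20 to 120 N. Pads are 22 mm wide; open, the fingers measure 114 mm over their backs; the gripper's body (76 mm by 85 mm) begins 54 mm behind the grasp point. The pads swing forward as they close: fully open they stand 13 mm farther back than shut.
Start: joints at [1.234, 0.469, -0.049, 1.532, 0.024, 1.141, -0.082], TCP at [0.205, -0.643, 0.242] pointing down, gripper open.
Joint ranges: [-2.59, 2.59], [-0.33, 1.99], [-1.39, 1.29], [0.1, 2.45], [-1.04, 4.18], [0.21, 1.99], [-2.66, 2.66]. Speed limits (rad/s): [2.57, 2.57, 3.14, 3.14, 3.14, 3.14, 3.14].

INTERFACE

Orientations are given as [roll, pitch, yaw] about the fixed x, y, z axes, in that order (R = Rz(yaw) Ry(pitch) Rx(roll)).
In Python, from plant import robot gives the robot as it stands. Calls block until the motion is done:
- robot.goto(position, orientation): joint-space move of the TCP to a pose.
- robot.move_straight(position, vel=0.15, attitude=None, contact_N=None): straight line of the TCP; attitude=None keeps the orientation; vel is the mean speed in m/s. With contact_N (N) it stops when the force on the tool has changed by that much, and returns True; else False.
- robot.move_joints(angles): joint-space move.
- robot.grip(opening, strength=None): opening from 0.0 (shut) to 1.0 (fully open); strength is the grip in N (None keeps the last); returns when the fingers have stopped.
- robot.sleep(seconds).
- robot.inverse_kinematics(position, orientation): joint angles nearest the present ones, or None.
- robot.sense(): the state.
- robot.grab_frame(name): name is "scene" or "top" or "wrist"; returns a dict with "image" (480x640x3 uint8, red, green, blue), "range_z" (480x640 float32, m along the optical axis (not along the pixel's ray), 0 where there is no reading), "fx", "fy", "cx", "cy" (pixels), "R" (3x3) and "t" (3): a world point X has camera coordinates R X + t. Camera axes: x right, y down, z forward; pixel columns grow to the right and rows downward; lengths in m; the calibration is good to about 2 mm. A picture is of the moment at which its call begins.
A pose or a line that the arm cannot do raises robot.IKError and nothing moves.
- robot.close_job(): hands the job in, once; it reports no verdict.
The state is a dict: "t": time; "joint_pos": joint angles; "joint_velocities": joint speeds; "effort": joint torques, N m; "tcp_pos": TCP position; "tcp_rot": TCP orientation; "wrist_force": force on the tool from outside, world axes, zero at the start; "torque": the same for the moment, N m; "opening": opening from 0.0 (shut) to 1.0 (fully open).
Only numpy, scipy, OpenCV 4.12 (cv2) and the standard library are available. Lean on these libraries where they do the work, as an engineer would, in place of code of your own. Each camera call takes 0.05 s, during which the arm holds its last target. There are 200 camera calls.

## Working session

There is one attempt and no reset: what is moved stays moved. The work goes in short steps, each a Python script; the robot and the scene stay as the last script left them, time stands still between calls to the robot, and variables do not carry over. Pictures are saved under pics/ and viewed, about 8 in all and at most 12, crops included, and the job is handed in when it is done.

```bash
mkdir -p pics; ls; python3 - <<'E'
from plant import robot
import cv2, numpy as np, pickle
s=robot.sense(); print(s['t'],s['tcp_pos'],s['tcp_rot'],s['opening'],robot.nose_length)
fr={}
for n in("scene","top"):
    f=robot.grab_frame(n); fr[n]=f
    cv2.imwrite(f"pics/{n}1.png",f["image"][:,:,::-1]); print(n,f['fx'],f['cx'],f['cy'],(-f['R'].T@f['t']).round(3), f['R'].round(2).tolist())
pickle.dump(fr,open("f1.pkl","wb"))
E
```

```text
pics
0.0 [ 0.20432479 -0.6427386   0.24126779] [ 3.14150665e+00  1.94802975e-03 -1.26299359e+00] 0.9972570518014079 0.011
scene 475.54234336828245 323.7446139067896 237.03148914542516 [1.043 0.703 0.658] [[-0.77, 0.63, 0.0], [0.33, 0.41, -0.85], [-0.54, -0.66, -0.52]]
top 505.93840864074747 315.2266310355731 229.77493444793626 [ 0.37  -0.03   1.332] [[-0.01, -1.0, 0.01], [-1.0, 0.01, -0.06], [0.06, -0.01, -1.0]]
```

View pics/top1.png

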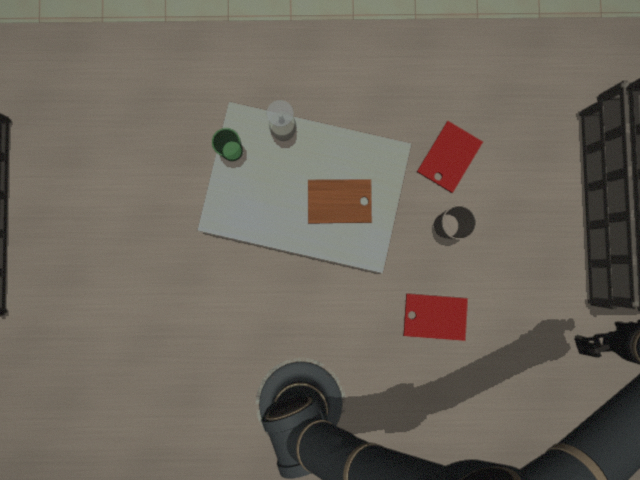

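View pics/scene1.png

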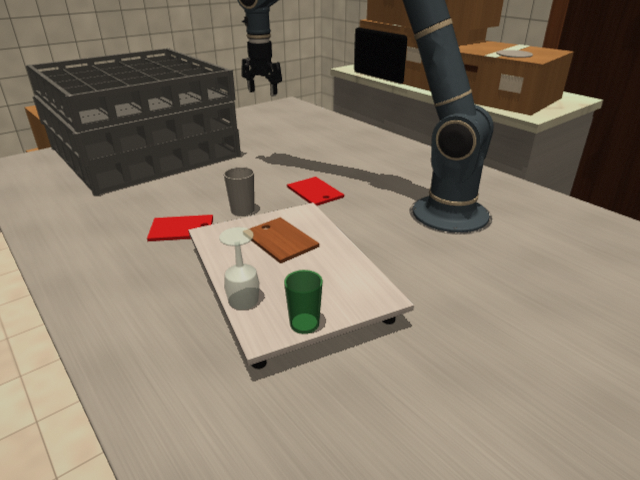

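The top view shows the brown board at (340,201) with its hole at (364,201). The shelf's free end runs from (410,143) to (382,272). The tumbler is at (228,145), the wineglass at (282,120) and the tin at (455,224).

There are three board-like things: brown at (340,201) and red at (450,157) and (436,317). The brown one is on the shelf and wooden, so it is the target.

```bash
cat > h.py <<'E'
import cv2, numpy as np
def cast(f,px,z):
    px=np.atleast_2d(np.float64(px)); d=np.c_[(px[:,0]-f['cx'])/f['fx'],(px[:,1]-f['cy'])/f['fy'],np.ones(len(px))]@f['R']
    c=-f['R'].T@f['t']; return (c+d*((z-c[2])/d[:,2])[:,None])[:,:2]
def big(m):
    return max(cv2.findContours(m.astype(np.uint8),cv2.RETR_EXTERNAL,cv2.CHAIN_APPROX_NONE)[0],key=cv2.contourArea)
def rect(f,m,z):
    p=cast(f,big(m)[:,0],z).astype(np.float32)*1000
    c,wh,a=cv2.minAreaRect(p); b=cv2.boxPoints((c,wh,a))
    e=max(b[1]-b[0],b[2]-b[1],key=np.linalg.norm); e=e/np.linalg.norm(e)
    if e[1]<0:e=-e
    return np.array(c)/1000,np.array(wh).round(1),e   # centre, size mm, long axis (+y)
def board_mask(f):
    h=cv2.cvtColor(f['image'],cv2.COLOR_RGB2HSV); return (h[...,0]>6)&(h[...,0]<18)&(h[...,1]>120)
def shelf_mask(f):
    h=cv2.cvtColor(f['image'],cv2.COLOR_RGB2HSV); m=((h[...,1]<30)&(h[...,2]>140))|board_mask(f)
    m[:90]=0; return cv2.morphologyEx(m.astype(np.uint8),cv2.MORPH_OPEN,np.ones((5,5)))
def inshelf(p,c,e): d=np.array(p)-c; return np.array([d@[e[1],-e[0]],d@e])*1000
E
python3 - <<'E'
import pickle; from h import *
f=pickle.load(open("f1.pkl","rb"))["top"]
h=cv2.cvtColor(f['image'],cv2.COLOR_RGB2HSV)
for p in [(340,190),(330,250),(250,200),(300,300),(394,210)]: print(p,h[p[1],p[0]], f['range_z'][p[1],p[0]])
m=shelf_mask(f)
cs,ws,es=rect(f,m,.06); print('shelf',cs,ws,es)
corn=cast(f,[(229,103),(410,143),(382,272),(199,232)],.06);print('corners by eye',corn.round(4).tolist(), corn.mean(0))
cb,wb,eb=rect(f,board_mask(f),.07); print('board',cb,wb,eb,np.arctan2(es[0]*eb[1]-es[1]*eb[0],es@eb),inshelf(cb,cs,es))
for n,p,z in[('tumb',(232,151),.06),('tumbtop',(227,141),.16),('glasstop',(282,120),.21),('tinbase',(450,225),0),('hole',(364,201),.07)]:
    q=cast(f,p,z)[0];print(n,q,inshelf(q,cs,es))
o=f['image'][:,:,::-1].copy();cv2.drawContours(o,[big(m)],-1,(255,0,255),1);cv2.drawContours(o,[big(board_mask(f))],-1,(255,255,0),1)
cv2.imwrite("pics/c1.png",cv2.resize(o[90:290,190:490],None,fx=2.6,fy=2.6,interpolation=cv2.INTER_NEAREST))
E
```

```text
(340, 190) [ 12 154 116] 1.273874
(330, 250) [ 49  14 142] 1.2767656
(250, 200) [ 75   7 141] 1.2795186
(300, 300) [ 17  47 126] 1.3232027
(394, 210) [ 42  18 138] 1.2749835
shelf [ 0.51735229 -0.10779892] [154.8 106.8] [0.01271583 0.9999192 ]
corners by eye [[0.7723, 0.1702], [0.6635, -0.2901], [0.3367, -0.2113], [0.4436, 0.2469]] [ 0.55403034 -0.02107367]
board [ 0.51620709 -0.10597223] [156.  105.9] [0.01271482 0.9999192 ] 1.0114163e-06 [-1.16833796  1.81198083]
tumb [0.64835825 0.16315908] [127.54991297 272.60195176]
tumbtop [0.65026807 0.15958099] [129.50507325 269.04843699]
glasstop [0.68466819 0.02782853] [165.5777583  137.74404968]
tinbase [ 0.45644394 -0.40291034] [ -57.15084754 -295.86207019]
hole [ 0.51524156 -0.16854886] [ -1.3380805  -60.77187148]
```

View pics/c1.png

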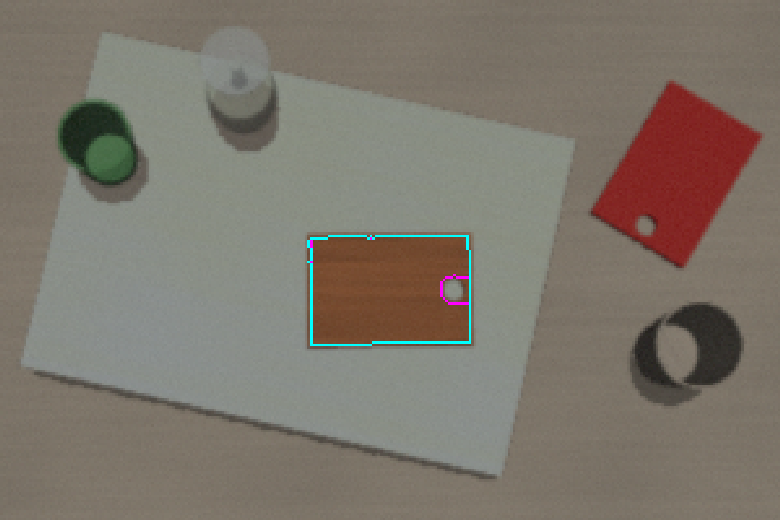

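The crop confirms the brown wooden board, with its hole facing the shelf's free end. The shelf threshold was too strict, so I'll relax it.

```bash
sed -i "s/<30)&(h\[...,2\]>140)/<32)\&(h[...,2]>120)/" h.py
python3 - <<'E'
import pickle; from h import *
f=pickle.load(open("f1.pkl","rb"))["top"]
m=shelf_mask(f); k=big(m)
cs,ws,es=rect(f,m,.06); print('shelf',cs,ws,es)
# free-end line fitted directly
p=cast(f,k[:,0],.06); q=np.array([inshelf(x,cs,es) for x in p])
def side(sel):
    l=cv2.fitLine(p[sel].astype(np.float32),cv2.DIST_HUBER,0,.001,.001).ravel(); return l
a=side((q[:,1]<-225)&(abs(q[:,0])<150)); n=np.array([-a[1],a[0]]); n*=np.sign(n[1]); print('end line normal',n, 'end y in rect frame',inshelf(a[2:],cs,es))
b=side((q[:,0]<-155)&(abs(q[:,1])<200)); print('near long side dir',b[:2]*np.sign(b[1]), inshelf(b[2:],cs,es))
cb,wb,eb=rect(f,board_mask(f),.07); print('board',cb,wb,eb,'yaw err',np.arctan2(es[0]*eb[1]-es[1]*eb[0],es@eb),inshelf(cb,cs,es))
for nme,pp,z in[('tumb',(232,151),.06),('tumbtop',(227,141),.16),('glasstop',(282,120),.21),('tinbase',(450,225),0),('hole',(364,201),.07),('b+',cb+eb*.08,0)]:
    w=cast(f,pp,z)[0] if nme!='b+' else pp;print(nme,w,inshelf(w,cs,es))
E
```

```text
shelf [ 0.5732287  -0.02389117] [479.8 373.1] [0.2393966 0.9709219]
end line normal [0.23736086 0.97142154] end y in rect frame [  -0.52017271 -238.57867801]
near long side dir [0.238401  0.9711668] [-184.99736699    1.12639644]
board [ 0.51620709 -0.10597223] [156.  105.9] [0.01271482 0.9999192 ] yaw err 0.22902921 [-35.71359942 -93.34507026]
tumb [0.64835825 0.16315908] [ 28.1657303  199.59694583]
tumbtop [0.65026807 0.15958099] [ 30.87659501 196.58010461]
glasstop [0.68466819 0.02782853] [95.8175194  76.89402994]
tinbase [ 0.45644394 -0.40291034] [ -22.65297747 -395.95587509]
hole [ 0.51524156 -0.16854886] [ -21.67042458 -154.33323711]
b+ [ 0.51722428 -0.0259787 ] [-53.87617162 -15.43409045]
```

```bash
cat >> h.py <<'E'
from plant import robot
es=np.array([.2380,.9713]); es/=np.linalg.norm(es); ex=np.array([es[1],-es[0]])
edge=np.array([0.5732287,-0.02389117])+ex*(-.015)+es*(-.2395)   # shelf_edge xy
yaw=np.arctan2(ex[1],ex[0]); ORI=[np.pi,0,yaw]
def W(x,y,z): return np.r_[edge+ex*x+es*(y+.240),z]     # shelf frame -> world
def L(p): d=np.array(p)[:2]-edge; return np.array([d@ex,d@es-.240])
E
python3 - <<'E'
from h import *
f=None
robot.grip(0.6)
robot.goto(W(-.022,.035,.33),ORI)
robot.move_straight(W(-.022,.035,.10),vel=.12)
hit=robot.move_straight(W(-.022,.035,.056),vel=.02,contact_N=3)
s=robot.sense(); z=s['tcp_pos'][2]; print(hit,s['tcp_pos'],L(s['tcp_pos']),s['wrist_force'],s['t'])
robot.move_straight(W(-.022,.035,z+.004),vel=.03)
s=robot.sense(); print(s['tcp_pos'],s['wrist_force'],s['opening'],s['t'])
for n in("scene","top"):
    f=robot.grab_frame(n); cv2.imwrite(f"pics/{n}2.png",f['image'][:,:,::-1])
E
```

```text
True [0.54572013 0.01939753 0.0678496 ] [-0.02202054  0.03499807] [-0.73368051  0.43660503  5.09378956] 6.725
[0.5457941  0.01940416 0.07191205] [ 0.14169224 -0.68671508 -0.52536792] 0.5991298399259556 7.0333
```

View pics/scene2.png

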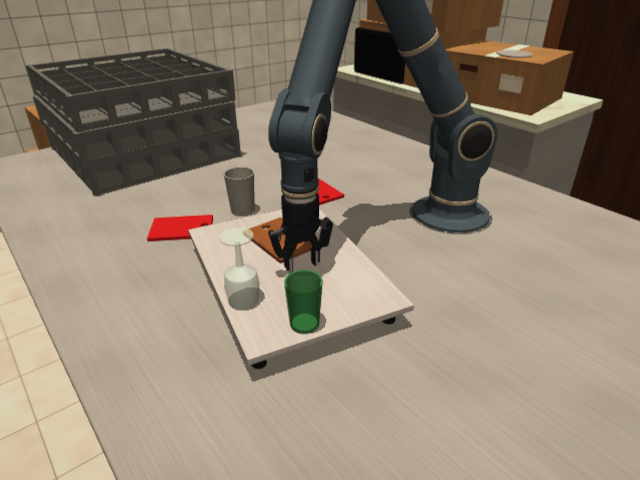

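The fingers stand behind the board on the clear shelf at about (305,260), clear of the tumbler and glass. I'll push to about 1.5 cm short of the goal and check.

```bash
python3 - <<'E'
from h import *
z=robot.sense()['tcp_pos'][2]
hit=robot.move_straight(W(-.022,-.092,z),vel=.045,contact_N=15)
s=robot.sense(); print(hit,s['tcp_pos'],L(s['tcp_pos']),s['wrist_force'],s['t'])
for n in("scene","top"):
    f=robot.grab_frame(n); cv2.imwrite(f"pics/{n}3.png",f['image'][:,:,::-1])
    if n=='top': cv2.imwrite("pics/c3.png",cv2.resize(f['image'][90:290,190:490,::-1],None,fx=2.6,fy=2.6))
import pickle; pickle.dump(f,open("f3.pkl","wb"))
E
```

```text
False [ 0.51556062 -0.10384557  0.07173234] [-0.0219826  -0.09188162] [0.03886923 1.78015169 1.48959913] 10.1083
```

View pics/c3.png

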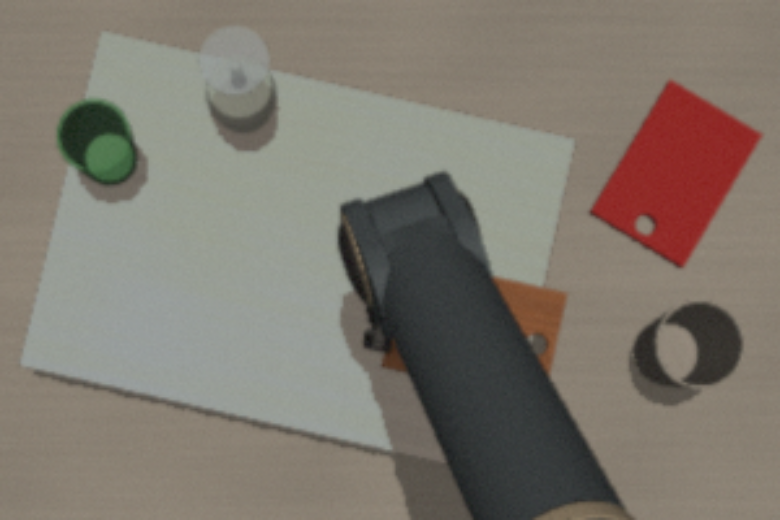

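The board is now square with the end, with its front edge from crop (567,292) to (552,375). I'll measure that edge, push the remainder, back off and measure again.

```bash
cat >> h.py <<'E'
def front(f):
    k=big(board_mask(f))[:,0]; q=np.array([L(p) for p in cast(f,k,.07)])
    s=q[:,1]<q[:,1].min()+.008
    x=q[s]; x=x[(x[:,0]>x[:,0].min()+.006)&(x[:,0]<x[:,0].max()-.006)]
    l=cv2.fitLine(x.astype(np.float32),cv2.DIST_HUBER,0,.0005,.0005).ravel()
    return -.240-l[3]+.00125, np.arctan(l[1]/l[0]), len(x)   # overhang (half-pixel corrected), skew
E
python3 - <<'E'
import pickle; from h import *
oh,sk,n=front(pickle.load(open("f3.pkl","rb"))); print('overhang',oh,'skew',sk,n)
assert .005<oh<.04 and abs(sk)<.08
z=.0718; y=-.0919-(.040-oh)
robot.move_straight(W(-.022,y,z),vel=.03,contact_N=15)
robot.move_straight(W(-.022,y+.03,z),vel=.06)
robot.move_straight(W(-.022,y+.03,.32),vel=.15)
s=robot.sense(); robot.goto([.25,-.50,.33],[np.pi,0,-1.2]); print(robot.sense()['t'])
import cv2
fr={}
for nm in("scene","top"):
    fr[nm]=f=robot.grab_frame(nm); cv2.imwrite(f"pics/{nm}4.png",f['image'][:,:,::-1])
pickle.dump(fr,open("f4.pkl","wb"))
cv2.imwrite("pics/c4.png",cv2.resize(f['image'][90:290,190:490,::-1],None,fx=2.6,fy=2.6))
print(front(f)); cb,wb,eb=rect(f,board_mask(f),.07); print(wb,L(cb),'yaw err',np.arctan2(es[0]*eb[1]-es[1]*eb[0],es@eb),'overhang from centre',-.240-(L(cb)[1]-.08))
m=shelf_mask(f)&~board_mask(f); q=np.array([L(p) for p in cast(f,big(m)[:,0],.06)])
for lo,hi in((-.15,-.09),(.05,.15)):
    t=q[(q[:,0]>lo)&(q[:,0]<hi)&(q[:,1]<-.2)]; print('shelf end y',np.median(t[:,1])-.00125,len(t))
E
```

```text
overhang 0.020830857 skew -0.020356098 31
15.225
(np.float32(0.041459426), np.float32(-0.0041945623), 37)
[156.8 107.7] [-0.04099059 -0.20311363] yaw err 0.003993192304657177 overhang from centre 0.0431136304135023
shelf end y -0.23901933978369114 34
shelf end y -0.24008969701072705 38
```

View pics/c4.png

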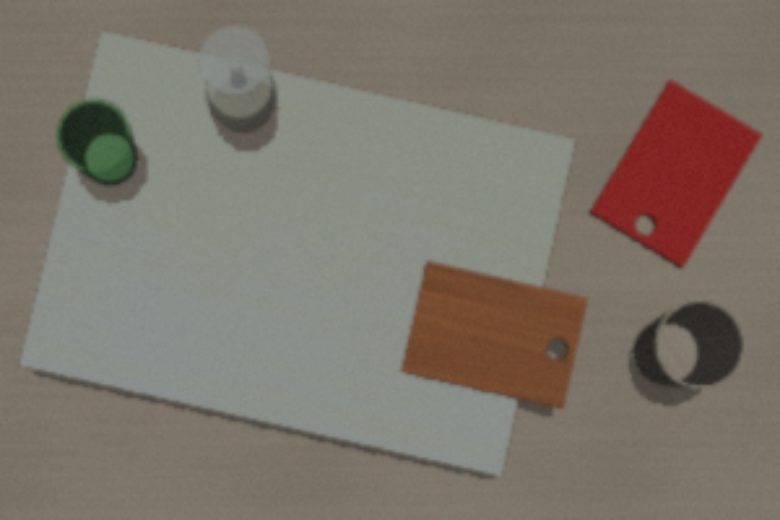

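The board overhangs by about 41–43 mm and is square to within about 0.004 rad. The glass, tumbler and tin have not moved, and the arm is away from everything, so I'm handing in.

```bash
python3 -c "
from plant import robot
s=robot.sense();print(s['t'],s['tcp_pos'],s['wrist_force']);robot.close_job()"
```

```text
15.325 [ 0.25143322 -0.49909007  0.3301426 ] [0.36306362 0.04051152 0.24401767]
the job is handed in; nothing more can be done
```

I pushed the wooden board along the shelf with two half-open fingers behind its plain end, and the job is handed in. It took 15.3 s of robot time. The push squared the board with the shelf's free end, and the fingers then backed off and rose clear.

- **Overhang:** measured from the top camera, the fitted front edge gives 41 mm and the board's centre gives 43 mm. The two differ by 2 mm, about the calibration error.
- **Square with the end:** the board is skewed by about 0.004 rad.
- **Other items:** in the last picture the wine glass, tumbler, tin and the red look-alike in view look unmoved. That crop did not cover the second red look-alike; the arm stayed well above it.
- **Robot:** the gripper ended at a height of 0.33 m, away from everything, with almost no force on the wrist.

The largest force I read at the wrist was about 5 N, when the fingers lightly touched the shelf to find its height. None of the checks failed.

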